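# Gauge blind ferrules for bore depth on a raked pin and sort them

### The arm

A 6-joint arm with a two-finger parallel gripper is mounted at the origin on a cart in front of the work surface, level with it; the furniture and walls round the work are solid. World frame = base frame: x ahead of the robot, y to its left, z up, the work surface at z = 0. Lengths are in m, angles in rad, forces in N, time in s.
With the tool pointing down it reaches from about 0.25 to 0.775 m from the base axis. Payload 8.9 kg.
Tool frame: the origin (TCP) lies midway between the tips of the shut fingers; the grasp point (between the pads) lies 19 mm behind it; z points along the fingers, y is the line along which they close (so a half turn about z gives the same grasp; the last joint's range is limited). The gripper opens to 85 mm and grips with 20 to 120 N. Pads are 22 mm wide; open, the fingers measure 114 mm over their backs; the gripper's body (76 mm by 85 mm) begins 54 mm behind the grasp point. The pads swing forward as they close: fully open they stand 13 mm farther back than shut.
Start: joints at [-1.31, 0.291, -0.153, 1.127, 0, 1.431], TCP at [0.204, -0.484, 0.231] pointing down, gripper open.
Joint ranges: [-2.52, 2.52], [-0.91, 1.74], [-1.3, 1.37], [-1.96, 2.02], [-1.52, 1.47], [-3.14, 3.14]. Speed limits (rad/s): [2.22, 2.22, 2.79, 3.14, 3.14, 3.14].

### API

Orientations are given as [roll, pitch, yaw] about the fixed x, y, z axes, in that order (R = Rz(yaw) Ry(pitch) Rx(roll)).
In Python, from rig import r gives the robot as it stands.
- The arm moves only by the shell command python3 nudge.py 'ROWS' [FORCE]. ROWS is a JSON list of rows, 1 to 12 of them, each of 5 numbers: dx, dy, dz in m, then a turn about the tool's z in rad, then the finger opening in m; each row is the pose to reach, as a shift and turn from the pose commanded when the command began, along the tool's axes at that moment; what a row does not reach only later rows make up. A row lasts 1/8 s, in which the tool goes at most 0.0625 m and 0.188 rad, less where a joint would pass 70% of its speed; a pose out of reach is approached as far as the arm can. The fingers move at their own pace and stop on an object; FORCE is the grip in N (left out, the last holds). Time passes only in rows, so rows that do not move let the fingers close. It prints the time, the measured TCP pose, the force, the opening and the grip force at its end.
- r.get_state(): the state, without advancing time (a new reading comes with each control period).
- r.get_image(name): name is "side" or "top" or "wrist"; returns a dict with "frame" (400x640x3 uint8, blue, green, red), "fx", "fy", "cx", "cy" (pixels), "rvec" (rotation vector, rad) and "tvec" (3), from world to camera coordinates, as OpenCV has them. Camera axes: x right, y down, z forward; pixel columns grow to the right and rows downward; lengths in m; the calibration is good to about 2 mm. A picture is of the moment at which its call begins. There is no depth.
- r.finish_job(): hands the job in; it is judged then, once.
The state is a dict: "time": time; "joint_pos": joint angles; "dq": joint speeds; "joint_efforts": joint torques, N m; "position": TCP position; "tcp_rot": TCP orientation; "force": force on the tool from outside, world axes, zero at the start; "ft_torque": the same for the moment, N m; "width": finger opening in m; "grasp_force": force on a finger pad.
Only numpy, scipy, OpenCV 4.12 (cv2) and the standard library are available. Lean on these libraries where they do the work, as an engineer would, in place of code of your own. Each camera call takes 0.05 s, during which the arm holds its last target. There are 200 camera calls.

### The job

Check the bore depth of the two blind steel ferrules on the leaning gauge pin, one at a time: slide each one, open end first, gently down the pin until it stops, without forcing it, then sort it before you take the next. A ferrule whose rim comes right down onto the flange is good: stand it upright in the shallow tray; one that stops well short of the flange is scrap and goes into the deep bin. Leave the other things on the table where they are.

Things in the scene. Friction and masses are not known exactly. Their poses are not given: they have to be found in the camera images.
- gauge: bench depth gauge, fixed to the table, not to be pressed with a ferrule by more than 90 N: steel base plate 104 x 78 x 10 mm carrying a grey wedge-shaped angle block 58 mm wide whose top face rises 35 degrees from front to back, about 65 mm high at the back. Origin: centre of the plate's underside; x points to the high back of the wedge, z up
- gauge_pin: the gauge's steel pin and flange, square on the raked face: it leans 35 degrees towards the gauge's low front (gauge -x). Origin: on the pin's axis at the flange's upper face; z along the pin to its free end. Pin 16 mm in diameter and 34 mm long from the flange, its last 5 mm tapering to 10 mm; flange 42 mm in diameter, 7 mm thick
- sleeve_a: blind steel ferrule: tube 30 mm across, 60 mm long, 0.09 to 0.19 kg, one end capped, grooves near it; stands on its open end. Origin: centre of the open rim, z to the cap. Bore 20 mm wide; a fixed stop plug inside, unseen, ends it 16 to 52 mm from the rim. Deeper than the pin is long, the rim lands on the flange (origins coincide); else it stops dead up to 18 mm short
- sleeve_b: blind steel ferrule, outwardly identical to sleeve_a, with the same origin and axes; good or scrap, whatever the other is, and to be found out on the pin
- tray: shallow open aluminium tray for good ferrules, 110 x 110 x 20 mm high, walls and floor 4 mm, fixed. Origin: centre of its underside, z up. Tray and bin stand in front of a carton whose flap overhangs the table 0.13 to 0.145 m up, from x = 0.53 m on
- bin: deep open grey plastic bin for scrap ferrules, 110 x 110 x 46 mm high, walls and floor 4 mm, fixed. Origin: centre of its underside, z up
- tally: bystander: hand tally counter, 55 x 73 x 29 mm, lying loose. Origin: centre of its underside
- snap_gauge: bystander: small U-shaped length gauge block, 28 x 50 x 22 mm, loose. Origin: centre of its underside
- cutter: bystander: snap-blade box cutter, 21 x 154 x 17 mm (long along its y), loose. Origin: centre of its underside
- bolt_p: bystander: hex bolt standing on its head with washers on, 28 x 28 x 47 mm, loose. Origin: centre of its underside
- bolt_q: bystander: hex bolt standing on its head with washers on, 28 x 28 x 47 mm, loose. Origin: centre of its underside
- bolt_r: bystander: hex bolt lying, 37 x 45 x 17 mm, loose. Origin: centre of its underside

How it is judged:
By the outcome, as a careful person would: the job done as asked, in the order asked, and still so for the second after the job is handed in, with the robot touching nothing.
It also fails if it takes over 69 s, if anything falls off the work surface, if the arm or the gripper's body presses on something with over 40 N, if the wrist force passes 120 N, or if a joint passes its speed limit or range.

## Working session

There is one attempt and no reset: what is moved stays moved. The work goes in short steps, Python scripts to look and compute and a shell command to move; the robot and the scene stay as the last step left them, time stands still between calls to the robot, and variables do not carry over. Pictures are saved under pics/ and viewed, at most 10 in all, crops included, and the job is handed in when it is done.

```bash
ls; mkdir -p pics
python3 - <<'E'
from rig import r
import cv2,pickle
d={}
for n in("side","top"):
    m=r.get_image(n); d[n]=m; cv2.imwrite(f"pics/{n}0.png",m["frame"]); print(n,m["fx"],m["cx"],m["cy"],m["rvec"],m["tvec"])
pickle.dump(d,open("im0.pkl","wb"))
s=r.get_state(); print(s)
E
```

```text
nudge.py
pics
rig.py
side 503.628345473787 327.1855207547646 204.7701752156596 [ 1.91275444 -0.15813957  0.13551429] [-0.52166152  0.09850197  1.38486367]
top 471.0599564122528 320.3969427249664 196.2221623593811 [ 2.20024738 -1.81739787  0.31842767] [-0.08661398  0.50264464  1.62743943]
{'time': 0.1, 'joint_pos': array([-1.31032974e+00,  2.91257153e-01, -1.54062198e-01,  1.12670888e+00,
       -4.05286353e-06,  1.43150562e+00]), 'dq': array([ 0.00024865, -0.00082562, -0.00027918, -0.0004039 ,  0.00020641,
        0.00013874]), 'joint_efforts': array([ 5.40290384e-04, -5.37980747e+01,  3.31918144e+01,  9.34659736e-03,
       -2.32750199e-04,  8.44271938e-06]), 'position': array([ 0.20422839, -0.4832073 ,  0.23076825]), 'tcp_rot': array([-3.14037212e+00, -1.67024449e-04,  3.99757196e-01]), 'force': array([-1.17239907, -0.75760874, -0.88703386]), 'ft_torque': array([ 0.04411931, -0.00948942, -0.01935633]), 'grasp_force': 0.0, 'width': 0.0854570250952055}
```
View pics/top0.png

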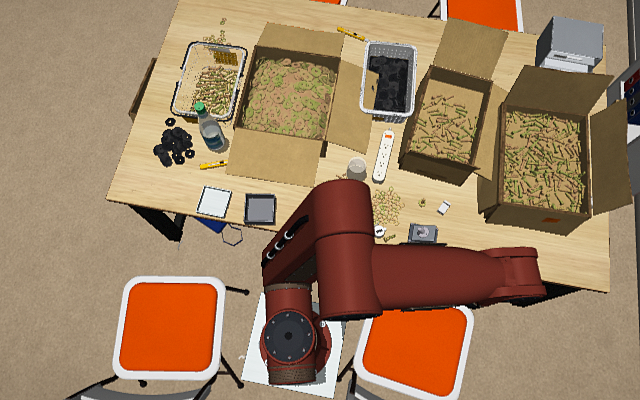

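View pics/side0.png

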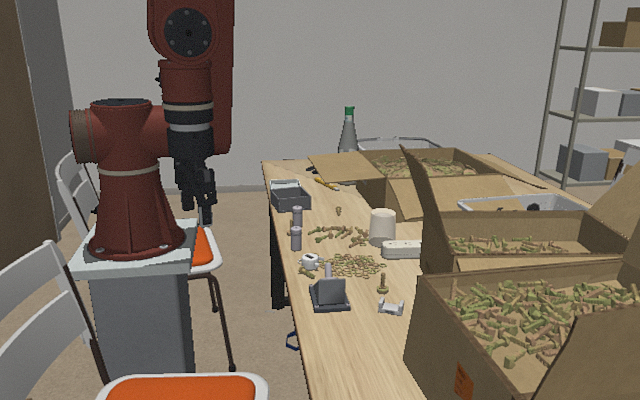

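The top view shows the tray at about (213,202), the bin at (261,208) and the gauge at (423,233), with the arm hiding the sleeves. The side view shows the sleeves at about (296,215) and (296,238) and the gauge at (329,290).

Create h.py:
```python
import numpy as np,cv2
def cam(m):
    R=cv2.Rodrigues(np.array(m["rvec"],float))[0]; t=np.array(m["tvec"],float).ravel(); return R,t
def ray(m,u,v,z):
    R,t=cam(m); d=R.T@np.array([(u-m["cx"])/m["fx"],(v-m["cy"])/m["fy"],1]); c=-R.T@t
    return c+d*(z-c[2])/d[2]
def proj(m,P):
    R,t=cam(m); p=R@np.array(P,float)+t; return np.array([m["fx"]*p[0]/p[2]+m["cx"],m["fy"]*p[1]/p[2]+m["cy"]])
```

Run:
```python
import pickle; from h import *
d=pickle.load(open("im0.pkl","rb")); S,T=d["side"],d["top"]
f=lambda m,u,v,z:print(u,v,ray(m,u,v,z).round(3))
for m in(S,T): R,t=cam(m);print((-R.T@t).round(3))
f(T,213,202,0.02);f(T,261,208,.046);f(T,423,233,.06)
f(S,285,184,.02);f(S,290,198,.046);f(S,296,249,0);f(S,297,228,0);f(S,329,300,0)
a=cv2.resize(S["frame"][170:320,250:420],None,fx=4,fy=4,interpolation=2)[:600]
cv2.imwrite("pics/c1.png",a)
b=cv2.resize(T["frame"][175:255,185:345],None,fx=4,fy=4,interpolation=2)
c=cv2.resize(T["frame"][185:255,335:475],None,fx=4,fy=4,interpolation=2)
c=cv2.copyMakeBorder(c,0,0,0,80,0); cv2.imwrite("pics/c2.png",np.vstack([b,c]))
```

```text
[ 0.28  -1.34   0.571]
[-0.066 -0.104  1.701]
213 202 [0.435 0.409 0.02 ]
261 208 [0.438 0.22  0.046]
423 233 [ 0.451 -0.378  0.06 ]
285 184 [0.446 0.402 0.02 ]
290 198 [0.44  0.171 0.046]
296 249 [ 0.424 -0.115  0.   ]
297 228 [0.445 0.031 0.   ]
329 300 [ 0.465 -0.388  0.   ]
```

View pics/c1.png

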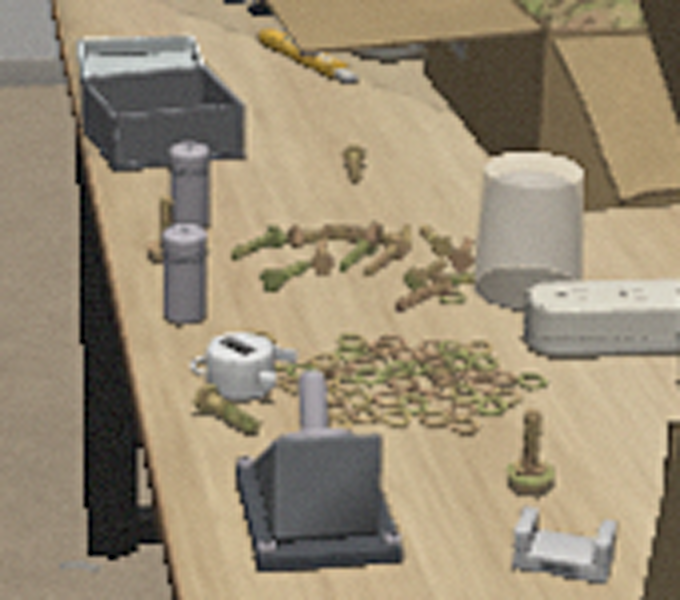

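View pics/c2.png

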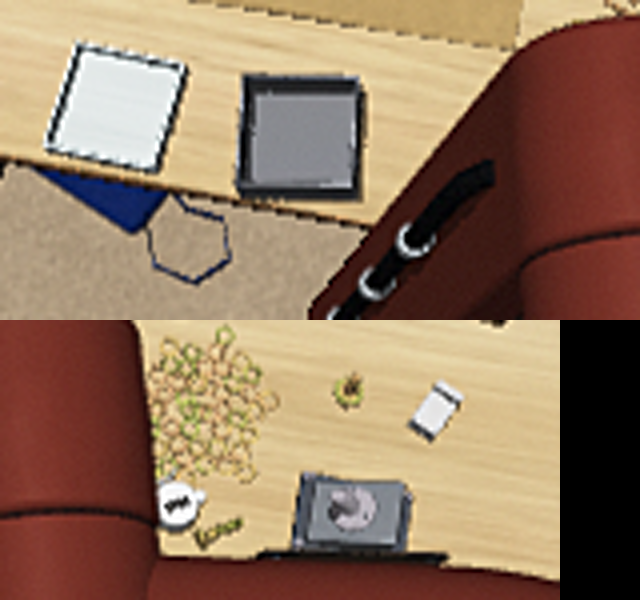

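The crops show the front sleeve base at side pixel (296,250) and the back sleeve at about (297,226), with a bolt just left of it at (291,230). The gauge's back faces the side camera, so the pin leans towards +y. Next I'll take a wrist view from above.

```bash
cat >> h.py <<'E'
from scipy.spatial.transform import Rotation as Ro
def delta(s,P,yaw):
    "tool-axis shift and turn from state s to a TCP position, tool down at yaw"
    R=Ro.from_euler("xyz",s["tcp_rot"]).as_matrix()
    dy=(yaw-s["tcp_rot"][2]+np.pi)%(2*np.pi)-np.pi
    return (R.T@(np.array(P)-s["position"])).round(4),round(-dy,4)
E
python3 - <<'E'
from rig import r; from h import *
print(delta(r.get_state(),[.36,-.2,.34],np.pi/2))
E
```

```text
(array([ 0.2537, -0.2004, -0.1089]), np.float64(-1.171))
```

```bash
python3 nudge.py '[[0.04,-0.03,-0.03,-0.18,0.06],[0.08,-0.06,-0.05,-0.36,0.06],[0.12,-0.09,-0.07,-0.54,0.06],[0.16,-0.12,-0.09,-0.72,0.06],[0.2,-0.16,-0.1,-0.9,0.06],[0.24,-0.18,-0.109,-1.07,0.06],[0.254,-0.2,-0.109,-1.171,0.06],[0.254,-0.2,-0.109,-1.171,0.06]]' 20
python3 - <<'E'
from rig import r; import pickle; from h import *
m={n:r.get_image(n) for n in("wrist","top")}; pickle.dump(m,open("im1.pkl","wb"))
w=m["wrist"];R,t=cam(w);print(r.get_state()["position"],(-R.T@t).round(3),R.round(2).tolist())
cv2.imwrite("pics/w1.png",w["frame"])
E
```

```text
time: 1.1
position: [0.3607, -0.1993, 0.3403]
tcp_rot: [-3.141, -0.0, 1.573]
force: [0.1, -0.7, -0.6]
width: 0.0602
grasp_force: 0.0
[ 0.36034377 -0.20082218  0.34012878] [ 0.361 -0.123  0.483] [[1.0, 0.0, 0.0], [0.0, -0.96, 0.3], [0.0, -0.3, -0.96]]
```

View pics/w1.png

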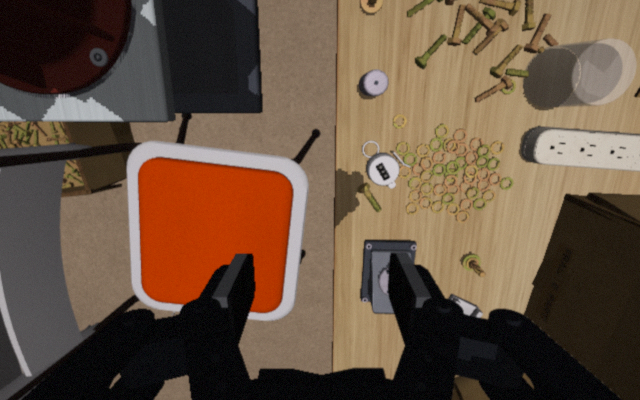

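The wrist view shows the front sleeve cap at (374,83) and the gauge plate around (367–415, 241–310), square to the world axes. With this yaw, tool x is world +y and tool y is world +x. Next I'll take two closer looks without viewing each separately.

```bash
python3 nudge.py '[[-0.05,0.03,0.02,0,0.06],[-0.1,0.06,0.04,0,0.06],[-0.13,0.09,0.06,0,0.06],[-0.13,0.09,0.06,0,0.06]]'
python3 - <<'E'
from rig import r; import pickle; from h import *
pickle.dump(r.get_image("wrist"),open("w2.pkl","wb"))
E
python3 nudge.py '[[0.06,0,0,0,0.06],[0.12,0,0,0,0.06],[0.18,0,0,0,0.06],[0.24,0,0,0,0.06],[0.28,-0.01,0,0,0.06],[0.28,-0.01,0,0,0.06],[0.28,-0.01,0,0,0.06]]'
python3 - <<'E'
from rig import r; import pickle; from h import *
w3=r.get_image("wrist");pickle.dump(w3,open("w3.pkl","wb"));w2=pickle.load(open("w2.pkl","rb"))
cv2.imwrite("pics/w23.png",np.hstack([cv2.resize(w2["frame"][60:320,200:450],(400,416)),cv2.resize(w3["frame"][60:320,200:450],(400,416))]))
E
```

```text
time: 1.7
position: [0.4502, -0.333, 0.277]
tcp_rot: [-3.138, -0.003, 1.567]
force: [-0.6, -0.0, 0.2]
width: 0.0599
grasp_force: 0.0
time: 2.62
position: [0.4404, -0.051, 0.281]
tcp_rot: [3.14, 0.001, 1.57]
force: [-0.1, 0.4, 0.1]
width: 0.06
grasp_force: 0.0
```

View pics/w23.png

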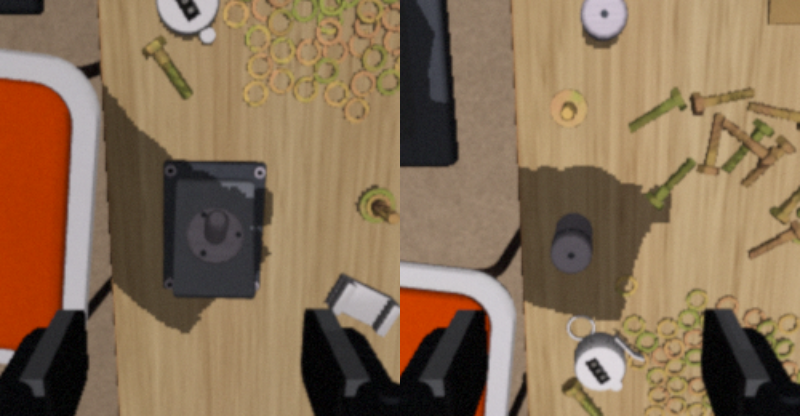

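The gauge picture (1.6x crop from 200,60) shows plate screws at (170,171), (260,171), (168,285) and (256,285), with the flange centre at (215,238) and the pin tip at (216,216). The sleeve picture shows the near cap centre at (171,256), the far cap at (204,13) and a bolt between them at (169,108).

Run:
```python
import pickle; from h import *
w2,w3,w1=pickle.load(open("w2.pkl","rb")),pickle.load(open("w3.pkl","rb")),pickle.load(open("im1.pkl","rb"))["wrist"]
T0=pickle.load(open("im0.pkl","rb"))
c=lambda m,u,v,z:ray(m,200+u/1.6,60+v/1.6,z)
print("plate",[c(w2,u,v,.01).round(4)[:2] for u,v in((163,163),(267,163),(170,171),(260,171),(168,285),(256,285))])
print("wedge front",[c(w2,u,v,.015).round(4)[:2] for u,v in((175,180),(255,180))])
print("near",c(w3,171,256,.06),"w1",ray(w1,374,83,.06)); print("far",c(w3,204,13,.06)); print("bolt",c(w3,169,108,.045))
S=T0["side"]; print("side near base",ray(S,296.3,249.5,0),"front caps",ray(S,296.5,228,.06),ray(S,297.5,207.5,.06))
# gauge pin: side view pin tip crop (313,378)/4 -> ; top view pin
print("pin tip side px",250+313/4,170+376/4)
for gy in(-.39,-.38,-.37):
  print(gy)
```

```text
plate [array([ 0.4262, -0.3338]), array([ 0.5046, -0.334 ]), array([ 0.4314, -0.3399]), array([ 0.4995, -0.3401]), array([ 0.4283, -0.4332]), array([ 0.4992, -0.4334])]
wedge front [array([ 0.4353, -0.3458]), array([ 0.4954, -0.346 ])]
near [ 0.4247346 -0.1103524  0.06     ] w1 [ 0.42213167 -0.11020323  0.06      ]
far [0.44710822 0.04976415 0.06      ]
bolt [ 0.42404834 -0.00929304  0.045     ]
side near base [ 0.42484004 -0.11839155  0.        ] front caps [ 0.42622281 -0.1131515   0.06      ] [0.44793389 0.04269596 0.06      ]
pin tip side px 328.25 264.0
-0.39
-0.38
-0.37
```

Run:
```python
import pickle; from h import *
from scipy.optimize import least_squares
w2,D=pickle.load(open("w2.pkl","rb")),pickle.load(open("im0.pkl","rb")); S,T=D["side"],D["top"]
a=np.array([0,np.sin(np.radians(35)),np.cos(np.radians(35))])
tip=np.array([200+216/1.6,60+214/1.6]);fl=np.array([200+215/1.6,60+236/1.6]);st=np.array([328.2,264])
f=lambda O:np.r_[proj(w2,O+.034*a)-tip,proj(w2,O)-fl,proj(S,O+.036*a)-st]
q=least_squares(f,[.465,-.385,.06]);O=q.x;print(O,q.fun.round(1))
u=np.linspace(0,6.283,60);ex=np.array([1,0,0]);ey=np.cross(a,ex)
def draw(m,x0,y0,w,h,k):
    im=cv2.resize(m["frame"][y0:y0+h,x0:x0+w],None,fx=k,fy=k,interpolation=2)
    im=cv2.convertScaleAbs(im,alpha=1.6,beta=20); im2=im.copy()
    def pl(P,col):
        p=np.array([(proj(m,X)-[x0,y0]+.5)*k-.5 for X in P]).round().astype(int); cv2.polylines(im2,[p],False,col,1)
    for s,rr,col in((0,.021,(0,255,0)),(.034,.005,(0,0,255)),(.029,.008,(255,255,0))):
        pl([O+s*a+rr*(np.cos(t)*ex+np.sin(t)*ey) for t in u],col)
    c=np.array([.4655,-.386,0])
    pl([c+[x,y,.01] for x,y in((-.039,-.052),(.039,-.052),(.039,.052),(-.039,.052),(-.039,-.052))],(0,165,255))
    return np.hstack([im,im2])
A=draw(w2,290,150,90,105,4);B=draw(S,300,255,60,60,4)
C=draw(T,405,215,40,35,4)
W=800;pad=lambda i:cv2.copyMakeBorder(i,0,0,0,W-i.shape[1],cv2.BORDER_CONSTANT)
BC=np.hstack([B[:170],np.vstack([C,np.zeros((170-140,320,3),np.uint8)])])
cv2.imwrite("pics/fit.png",np.vstack([pad(A),pad(BC)])[:600]);print(A.shape)
```

```text
[ 0.46468406 -0.37831874  0.04308025] [ 0.5  2.1  0.  -2.2 -1.1 -0. ]
(420, 720, 3)
```

View pics/fit.png

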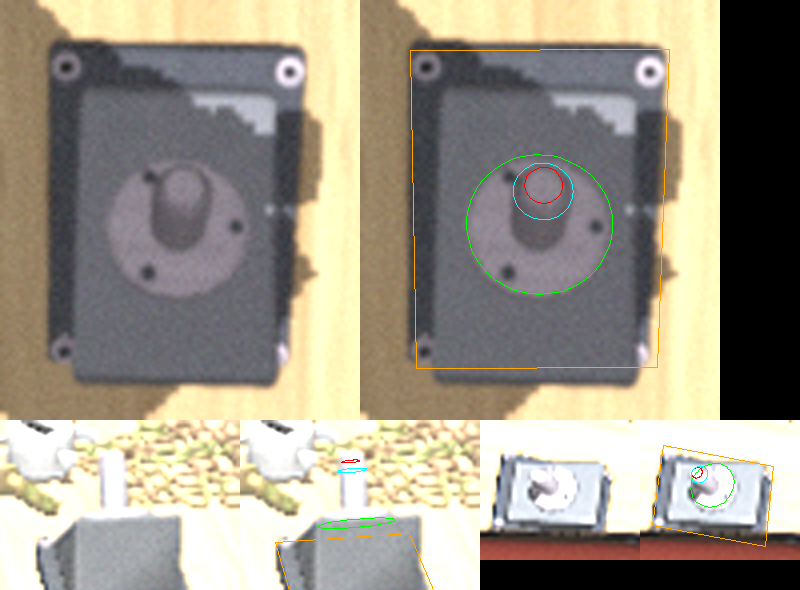

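In w2 the fitted tip matches. The flange is measured at crop centre (177.5,227.5), 139 wide, which is slightly lower and smaller than my overlay. I'll refit with better points and plan the first pick.

Run:
```python
import pickle; from h import *
from scipy.optimize import least_squares
from rig import r
w2,D=pickle.load(open("w2.pkl","rb")),pickle.load(open("im0.pkl","rb")); S=D["side"]
a=np.array([0,np.sin(np.radians(35)),np.cos(np.radians(35))]);ex=np.array([1,0,0]);ey=np.cross(a,ex)
pc=lambda u,v:np.array([290+(u+.5)/4-.5,150+(v+.5)/4-.5])
def f(p):
    O=p[:3]; T=O+.034*a
    return np.r_[proj(w2,T)-pc(185,185),proj(w2,O)-pc(177.5,227.5),((proj(w2,O+.021*ex)-proj(w2,O-.021*ex))[0]-34.75)*.5,
      proj(S,T+.005*np.array([0,-a[2],a[1]]))-[327.7,262.7]]
q=least_squares(f,[.465,-.385,.05]);print(q.x,q.fun.round(1))
pp=lambda u,v,z:ray(w2,*pc(u,v),z)
print("wedge front",pp(178,92,.015),"back",pp(175,382,.065),"plate front",pp(177,47,.01))
for z in(.03,.035,.04,.045,.05):
    c=pp(177.5,227.5,z); 
    print(z,c.round(4),"slope plane at y, z=.065 back:", (.065-np.tan(np.radians(35))*(c[1]-pp(175,382,.065)[1])+.007/np.cos(np.radians(35))).round(4))
print(delta(r.get_state(),[.4245,-.112,.1],np.pi/2), delta(r.get_state(),[.4475,.046,.1],np.pi/2))
```

```text
[ 0.46460592 -0.37778568  0.04702912] [-0.4  0.5  0.5 -0.5  1.  -0.2  0.1]
wedge front [ 0.46503033 -0.34601582  0.015     ] back [ 0.46306931 -0.41825762  0.065     ] plate front [ 0.46480022 -0.33327753  0.01      ]
0.03 [ 0.4647 -0.384   0.03  ] slope plane at y, z=.065 back: 0.0495
0.035 [ 0.4645 -0.3823  0.035 ] slope plane at y, z=.065 back: 0.0484
0.04 [ 0.4643 -0.3807  0.04  ] slope plane at y, z=.065 back: 0.0473
0.045 [ 0.4641 -0.3791  0.045 ] slope plane at y, z=.065 back: 0.0461
0.05 [ 0.464  -0.3775  0.05  ] slope plane at y, z=.065 back: 0.045
(array([-0.0606, -0.0161,  0.1808]), np.float64(-0.0012)) (array([0.0974, 0.0067, 0.1808]), np.float64(-0.0012))
```

Pin origin is about (0.4645, -0.378, 0.0465), which agrees with the wedge geometry. Next I'll pick the near sleeve at (0.4245, -0.111), gripping about 38 mm above the rim.

```bash
python3 nudge.py '[[-0.03,-0.01,0.05,0,0.06],[-0.06,-0.016,0.1,0,0.06],[-0.06,-0.016,0.15,0,0.06],[-0.06,-0.016,0.2,0,0.06],[-0.06,-0.016,0.24,0,0.06],[-0.06,-0.016,0.2635,0,0.06],[-0.06,-0.016,0.2635,0,0.06],[-0.06,-0.016,0.2635,0,0.02],[-0.06,-0.016,0.2635,0,0.02],[-0.06,-0.016,0.2635,0,0.02],[-0.06,-0.016,0.2635,0,0.02]]' 25
python3 nudge.py '[[0,0,-0.03,0,0.02],[0,0,-0.06,0,0.02],[0,0,-0.11,0,0.02],[0,0,-0.15,0,0.02],[0,0,-0.15,0,0.02]]'
python3 -c "
from rig import r; from h import *
s=r.get_state();print(delta(s,[.4645,-.362,.115],np.pi/2),s['position'],s['force'])"
```

```text
time: 4.05
position: [0.4253, -0.1112, 0.0179]
tcp_rot: [3.14, 0.002, 1.571]
force: [-2.3, -1.9, 7.4]
width: 0.0299
grasp_force: 24.7
time: 4.68
position: [0.4265, -0.1113, 0.1699]
tcp_rot: [3.136, 0.003, 1.571]
force: [-0.6, -0.2, -1.5]
width: 0.0303
grasp_force: 25.4
(array([-0.2506,  0.0376,  0.0558]), np.float64(0.0002)) [ 0.42652613 -0.1112917   0.16993745] [-0.56704883 -0.21573728 -1.47309575]
```

```bash
python3 nudge.py '[[-0.05,0.01,0,0,0.02],[-0.1,0.02,0,0,0.02],[-0.15,0.03,0.01,0,0.02],[-0.2,0.04,0.03,0,0.02],[-0.251,0.04,0.0525,0,0.02],[-0.251,0.04,0.0525,0,0.02],[-0.251,0.04,0.0525,0,0.02]]'
python3 - <<'E'
from rig import r; import pickle; from h import *
s=r.get_state();print(s["position"],s["force"])
m={n:r.get_image(n) for n in("wrist","side","top")}; pickle.dump(m,open("im4.pkl","wb"))
p=s["position"];
for n in("side","top"): print(n,proj(m[n],[.4645,-.3585,.0743]),proj(m[n],[p[0],p[1],.0975]))
a=cv2.resize(m["side"]["frame"][205:305,280:380],(400,400),interpolation=2)
b=cv2.resize(m["wrist"]["frame"][150:400,195:445],(400,400),interpolation=2)
cv2.imwrite("pics/ins.png",cv2.convertScaleAbs(np.hstack([a,b]),alpha=1.4,beta=15))
E
```

```text
time: 5.55
position: [0.4638, -0.3608, 0.1133]
tcp_rot: [-3.14, -0.002, 1.57]
force: [-0.0, 0.1, -1.0]
width: 0.0299
grasp_force: 25.4
[ 0.46381557 -0.36076067  0.11333831] [-0.03534872  0.06702365 -0.9886019 ]
side [327.14134002 263.42358463] [327.19677377 254.31313402]
top [418.84991134 227.47059305] [420.7366377  225.93444304]
```

View pics/ins.png

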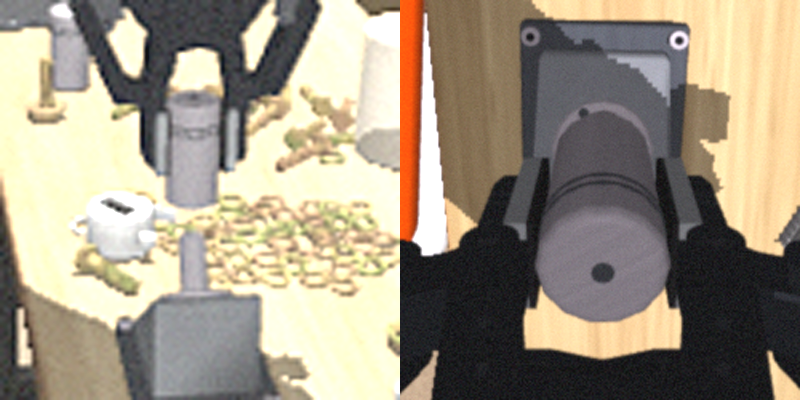

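The side crop shows the rim centre at (192,205) directly over the pin tip at (190,232). The wrist crop shows the sleeve square in the pads. Descending for a shallow entry.

```bash
python3 nudge.py '[[0,0,0.008,0,0.02],[0,0,0.016,0,0.02],[0,0,0.02,0,0.02],[0,0,0.024,0,0.02],[0,0,0.028,0,0.02],[0,0,0.028,0,0.02]]' 20
```

```text
time: 6.45
position: [0.4649, -0.3632, 0.0867]
tcp_rot: [3.141, 0.003, 1.57]
force: [0.5, -5.1, -1.1]
width: 0.0302
grasp_force: 25.4
```

```bash
python3 nudge.py '[[0.002,0,0.001,0,0.02],[0.004,0,0.002,0,0.02],[0.006,0,0.003,0,0.02],[0.008,0,0.004,0,0.02],[0.01,0,0.005,0,0.02],[0.01,0,0.005,0,0.02]]' 20
python3 nudge.py '[[0.002,0,0.002,0,0.02],[0.004,0,0.0045,0,0.02],[0.005,0,0.007,0,0.02],[0.0067,0,0.0095,0,0.02],[0.0067,0,0.0095,0,0.02]]' 20
python3 - <<'E'
from rig import r; import pickle; from h import *
m={n:r.get_image(n) for n in("wrist","side")}; pickle.dump(m,open("im5.pkl","wb"))
a=cv2.resize(m["side"]["frame"][205:305,280:380],(400,400),interpolation=2)
b=cv2.resize(m["wrist"]["frame"][150:400,195:445],(400,400),interpolation=2)
cv2.imwrite("pics/ins2.png",cv2.convertScaleAbs(np.hstack([a,b]),alpha=1.4,beta=15))
E
```

```text
time: 7.2
position: [0.4653, -0.3539, 0.0826]
tcp_rot: [3.14, 0.005, 1.57]
force: [-1.6, -5.3, 5.2]
width: 0.0301
grasp_force: 23.7
time: 7.82
position: [0.4648, -0.3461, 0.0725]
tcp_rot: [3.141, 0.003, 1.57]
force: [-1.1, -4.4, 3.6]
width: 0.0299
grasp_force: 19.5
```

```bash
python3 nudge.py '[[-0.0011,0,0.0016,0,0.02],[-0.0023,0,0.0033,0,0.02],[-0.0023,0,0.0033,0,0.02]]' 20
python3 nudge.py '[[-0.0011,0,0.0016,0,0.02],[-0.0023,0,0.0033,0,0.02],[-0.0023,0,0.0033,0,0.02]]' 20
python3 nudge.py '[[-0.0011,0,0.0016,0,0.02],[-0.0023,0,0.0033,0,0.02],[-0.0023,0,0.0033,0,0.02]]' 20
```

```text
time: 8.3
position: [0.4646, -0.3477, 0.0687]
tcp_rot: [3.141, 0.001, 1.57]
force: [-0.4, -4.9, 3.2]
width: 0.0302
grasp_force: 19.5
time: 8.68
position: [0.4645, -0.3497, 0.0652]
tcp_rot: [3.142, 0.0, 1.571]
force: [-2.4, -4.3, 3.1]
width: 0.0295
grasp_force: 19.5
time: 9.05
position: [0.4645, -0.3519, 0.0619]
tcp_rot: [3.142, 0.0, 1.571]
force: [-0.8, -3.1, 2.5]
width: 0.03
grasp_force: 19.5
```

```bash
python3 nudge.py '[[-0.0011,0,0.0016,0,0.02],[-0.0023,0,0.0033,0,0.02],[-0.0023,0,0.0033,0,0.02]]' 20
python3 nudge.py '[[-0.0006,0,0.0008,0,0.02],[-0.0012,0,0.0016,0,0.02],[-0.0012,0,0.0016,0,0.02]]' 20
python3 nudge.py '[[-0.0006,0,0.0008,0,0.02],[-0.0012,0,0.0016,0,0.02],[-0.0012,0,0.0016,0,0.02]]' 20
```

```text
time: 9.43
position: [0.4644, -0.3541, 0.0585]
tcp_rot: [-3.142, 0.0, 1.571]
force: [-1.8, -4.2, 2.8]
width: 0.0299
grasp_force: 19.5
time: 9.8
position: [0.4645, -0.3542, 0.0571]
tcp_rot: [3.141, -0.002, 1.571]
force: [-0.9, -0.1, 7.2]
width: 0.0298
grasp_force: 19.1
time: 10.18
position: [0.4646, -0.3538, 0.0557]
tcp_rot: [3.141, -0.004, 1.572]
force: [-0.1, 7.5, 13.8]
width: 0.0293
grasp_force: 18.6
```

Run:
```python
from rig import r; import pickle; from h import *
m={n:r.get_image(n) for n in("wrist","side","top")}; pickle.dump(m,open("im6.pkl","wb"))
a=cv2.resize(m["side"]["frame"][215:295,290:370],(400,400),interpolation=2)
b=cv2.resize(m["wrist"]["frame"][170:370,220:420],(400,400),interpolation=2)
cv2.imwrite("pics/seat.png",cv2.convertScaleAbs(np.hstack([a,b]),alpha=1.5,beta=20))
```

```text
(no output)
```

View pics/seat.png

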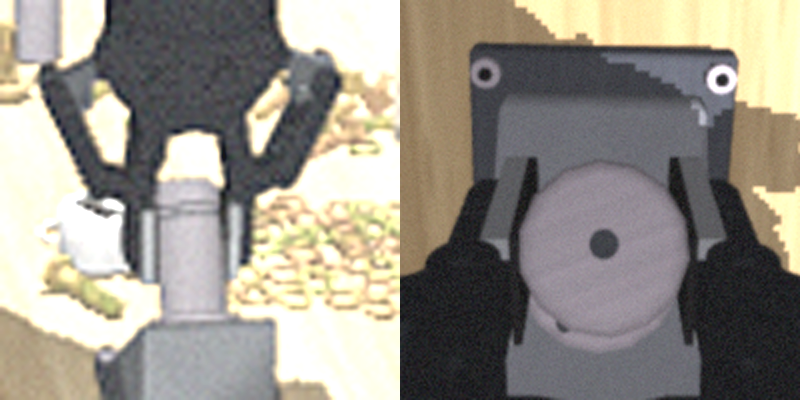

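The sleeve is aligned with the pin. In the wrist crop the cap centre is at (204,243), about 168 px wide, with the flange showing just under it. I'll quantify the shortfall.

Run:
```python
import pickle; from h import *
m=pickle.load(open("im6.pkl","rb"));w=m["wrist"];O=np.array([.4645,-.378,.0465]);a=np.array([0,.5736,.8192])
for s in(0,.004,.008,.012):
    C=O+(.06+s)*a; print(s,proj(w,C),(proj(w,C+[.015,0,0])-proj(w,C-[.015,0,0]))[0], "side cap back edge",proj(m["side"],C+.015*np.array([0,-.8192,.5736])))
```

```text
0 [320.68810049 294.51356184] 87.5613689380711 side cap back edge [327.1640788  250.53018946]
0.004 [320.69156167 293.89500442] 90.48294447235025 side cap back edge [327.00498229 248.72477764]
0.008 [320.69526178 293.23374456] 93.60621246105103 side cap back edge [326.84617755 246.92267677]
0.012 [320.69922647 292.52520219] 96.95280552624035 side cap back edge [326.68766378 245.12387775]
```

Cap size and side edge both give about 0 mm shortfall, so this sleeve is good and goes to the tray. I'll back it off along the pin and use the pin to swing it upright on the way out.

```bash
python3 nudge.py '[[0.003,0,-0.004,0,0.02],[0.006,0,-0.008,0,0.02],[0.009,0,-0.012,0,0.02],[0.0115,0,-0.0163,0,0.02],[0.0105,0,-0.019,0,0.02],[0.0088,0,-0.0213,0,0.02],[0.007,0,-0.0237,0,0.02],[0.0049,0,-0.0258,0,0.02],[0.002,0,-0.027,0,0.02],[-0.001,0,-0.0285,0,0.02],[-0.004,0,-0.03,0,0.02],[-0.0065,0,-0.0305,0,0.02]]' 20
python3 nudge.py '[[-0.002,0,0,0,0.02],[-0.002,0,-0.01,0,0.02],[-0.002,0,-0.04,0,0.02],[-0.002,0,-0.09,0,0.02],[-0.002,0,-0.09,0,0.02]]' 25
python3 - <<'E'
from rig import r; import pickle; from h import *
s=r.get_state(); print(s["position"])
m={n:r.get_image(n) for n in("wrist","side","top")}; pickle.dump(m,open("im7.pkl","wb"))
w=m["wrist"];g=cv2.cvtColor(w["frame"],6)[170:400,220:420]
c=cv2.HoughCircles(cv2.medianBlur(g,5),cv2.HOUGH_GRADIENT,1,50,param1=80,param2=25,minRadius=30,maxRadius=60); print(c)
p=s["position"]
for th in(0,10,20,30):
    t=np.radians(th);G=p+[0,0,.0205];print(th,proj(w,G+.023*np.array([0,np.sin(t),np.cos(t)]))-[220,170])
E
```

```text
time: 11.82
position: [0.464, -0.3622, 0.0856]
tcp_rot: [-3.141, -0.002, 1.571]
force: [-0.1, 6.0, -8.1]
width: 0.0284
grasp_force: 20.4
time: 12.45
position: [0.4668, -0.3682, 0.1809]
tcp_rot: [3.135, 0.008, 1.57]
force: [0.6, 0.6, -2.1]
width: 0.0282
grasp_force: 26.9
[ 0.46678773 -0.36816703  0.18094063]
[[[102.5 126.5  43. ]]]
0 [101.57333351 157.87276792]
10 [101.57068919 147.30054868]
20 [101.55221619 135.66603892]
30 [101.51872891 123.52394281]
```

The cap circle reads at crop (102,126), against about 149 when upright, so it still leans about 18–20° toward +y. I'll finish righting it against the tray's -y wall. First I'll move over and measure the tray.

```bash
python3 nudge.py '[[0.06,0,-0.02,0,0.02],[0.12,0,-0.04,0,0.02],[0.18,0,-0.06,0,0.02],[0.24,-0.01,-0.07,0,0.02],[0.3,-0.02,-0.07,0,0.02],[0.36,-0.03,-0.07,0,0.02],[0.42,-0.03,-0.07,0,0.02],[0.48,-0.03,-0.07,0,0.02],[0.54,-0.03,-0.07,0,0.02],[0.6,-0.03,-0.07,0,0.02],[0.66,-0.03,-0.07,0,0.02],[0.72,-0.03,-0.07,0,0.02]]' 30
python3 nudge.py '[[0,0,0,0,0.02],[0,0,0,0,0.02]]'
python3 - <<'E'
from rig import r; import pickle; from h import *
s=r.get_state(); print(s["position"],s["joint_pos"])
m={n:r.get_image(n) for n in("wrist","side","top")}; pickle.dump(m,open("im8.pkl","wb"))
a=m["wrist"]["frame"][0:400,170:530]; b=cv2.resize(m["side"]["frame"][150:260,250:360],(440,440),interpolation=2)
cv2.imwrite("pics/tray.png",np.hstack([cv2.convertScaleAbs(a,alpha=1.3,beta=10),b[:400]]))
T=m["top"]; print([ray(T,185+u/4,175+v/4,z).round(3)[:2] for u,v,z in((80,45,.02),(187,65,.02),(157,170,.02),(48,150,.02),(243,73,.046),(364,75,.046),(358,200,.046),(236,192,.046))])
E
```

```text
time: 14.1
position: [0.434, 0.3567, 0.2447]
tcp_rot: [-3.141, 0.001, 1.571]
force: [1.4, 1.0, -1.2]
width: 0.0286
grasp_force: 30.3
time: 14.35
position: [0.434, 0.3546, 0.2446]
tcp_rot: [-3.14, 0.002, 1.571]
force: [0.6, -0.5, -2.1]
width: 0.0285
grasp_force: 30.3
[0.43396367 0.35458749 0.24461901] [ 5.54957905e-01  3.53928906e-01 -2.77840602e-02  1.19140912e+00
 -5.76533558e-04  2.12514869e+00]
[array([0.491, 0.456]), array([0.491, 0.351]), array([0.384, 0.352]), array([0.383, 0.457]), array([0.484, 0.29 ]), array([0.504, 0.178]), array([0.384, 0.157]), array([0.37 , 0.268])]
```

View pics/tray.png

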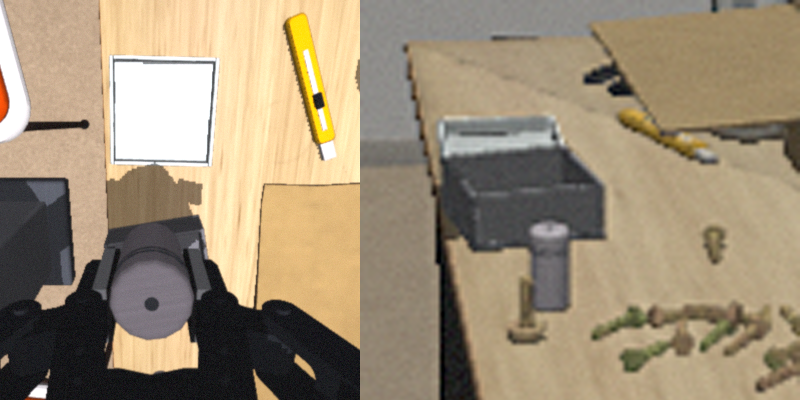

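The tray rim corners in the wrist frame are (281,56), (388,57), (380,166) and (279,164). The bin sits behind the gripper and is rotated about 10° in the top view.

Run:
```python
import pickle; from h import *
m=pickle.load(open("im8.pkl","rb"));w=m["wrist"]
P=np.array([ray(w,u,v,.02) for u,v in((281,56),(388,57),(380,166),(279,164))]);print(P.round(4)[:,:2].tolist(),P.mean(0).round(4))
p=np.array([.434,.3546,.2446])
for th in(0,10,20,30):
    t=np.radians(th);G=p+[0,0,.0205];print(th,proj(w,G+.022*np.array([0,np.sin(t),np.cos(t)])))
print("cap now (320,304)")
```

```text
[[0.3939, 0.4665], [0.4999, 0.4657], [0.4976, 0.3562], [0.3881, 0.3582]] [0.4449 0.4117 0.02  ]
0 [320.62991258 325.23919486]
10 [320.64030275 315.15154431]
20 [320.65608727 304.08823876]
30 [320.67654211 292.56756798]
cap now (320,304)
```

Tilt is now about 15°, which is inside the self-righting range. I'll lower to just above the tray floor, touch down and drag towards the -y wall to square it up.

```bash
python3 nudge.py '[[0.03,0.004,0.04,0,0.02],[0.042,0.007,0.09,0,0.02],[0.042,0.007,0.14,0,0.02],[0.042,0.007,0.18,0,0.02],[0.042,0.007,0.205,0,0.02],[0.042,0.007,0.2166,0,0.02],[0.042,0.007,0.2166,0,0.02]]' 20
python3 nudge.py '[[0,0,0.003,0,0.02],[0,0,0.006,0,0.02],[0,0,0.008,0,0.02],[0,0,0.008,0,0.02]]' 20
```

```text
time: 15.38
position: [0.4416, 0.3964, 0.0293]
tcp_rot: [-3.141, 0.0, 1.57]
force: [-0.1, 0.1, -0.9]
width: 0.0283
grasp_force: 30.3
time: 15.88
position: [0.4423, 0.3976, 0.024]
tcp_rot: [3.139, -0.001, 1.571]
force: [-4.7, -5.3, 23.3]
width: 0.0282
grasp_force: 33.4
```

```bash
python3 nudge.py '[[-0.004,0,0,0,0.02],[-0.008,0,0,0,0.02],[-0.012,0,0,0,0.02],[-0.012,0,0,0,0.02]]' 20
cat > tilt.py <<'E'
from rig import r; from h import *
s=r.get_state(); w=r.get_image("wrist");p=s["position"]
g=cv2.medianBlur(cv2.cvtColor(w["frame"],6)[170:400,220:420],5)
c=cv2.HoughCircles(g,cv2.HOUGH_GRADIENT,1,50,param1=80,param2=25,minRadius=30,maxRadius=60)
print(p,s["force"],None if c is None else c[0]+[220,170,0],"r30 deg0/20:",[proj(w,p+[0,0,.0205]+.022*np.array([0,np.sin(t),np.cos(t)])).round() for t in(0,.35)])
E
python3 tilt.py
```

```text
time: 16.38
position: [0.4434, 0.3875, 0.0236]
tcp_rot: [3.138, -0.005, 1.571]
force: [-1.0, 3.1, 9.7]
width: 0.0281
grasp_force: 32.0
[0.44341664 0.38750644 0.02364262] [-0.99883742  3.1459916   9.69176431] None r30 deg0/20: [array([321., 325.]), array([321., 303.])]
```

```bash
python3 nudge.py '[[-0.004,0,0.001,0,0.02],[-0.008,0,0.002,0,0.02],[-0.012,0,0.002,0,0.02],[-0.012,0,0.002,0,0.02]]' 20
python3 tilt.py
python3 - <<'E'
from rig import r; from h import *
w=r.get_image("wrist")["frame"]; g=cv2.cvtColor(w,6)
print(g[250:400:4,321]);
E
```

```text
time: 16.92
position: [0.4439, 0.376, 0.0219]
tcp_rot: [3.137, -0.006, 1.571]
force: [0.2, 7.0, 10.6]
width: 0.0282
grasp_force: 32.5
[0.44389792 0.37598495 0.02189718] [ 0.18642962  6.97308215 10.5905144 ] None r30 deg0/20: [array([321., 325.]), array([321., 303.])]
[32 25 47 41 48 62 75 80 74 73 74 74 71 72 26 25 27 72 71 70 69 69 69 65
 66 63 66 65 62 66 67 33 12  5  7  4  4  5]
```

```bash
cat > dot.py <<'E'
from rig import r; from h import *
s=r.get_state();g=cv2.cvtColor(r.get_image("wrist")["frame"],6)
c=g[260:380,317:326].mean(1);print(s["position"],s["force"].round(1),[260+i for i in range(10,110) if c[i]<45])
E
python3 nudge.py '[[-0.003,0,0.0,0,0.02],[-0.006,0,0.001,0,0.02],[-0.006,0,0.001,0,0.02]]' 20; python3 dot.py
```

```text
time: 17.4
position: [0.4443, 0.372, 0.0219]
tcp_rot: [3.136, -0.01, 1.572]
force: [-1.7, 12.5, 17.3]
width: 0.0284
grasp_force: 33.4
[0.44430109 0.37196681 0.02189922] [-1.7 12.5 17.3] [305, 306, 307, 308, 309, 310, 311, 312, 313, 314, 315, 316]
```

```bash
python3 nudge.py '[[0.003,0,-0.001,0,0.02],[0.004,0,-0.001,0,0.02],[0.004,0,-0.001,0,0.02]]'; python3 dot.py
python3 nudge.py '[[0.0,0,0,0,0.036],[0,0,0,0,0.045],[0,0,0,0,0.045],[0,0,0,0,0.045]]'; python3 dot.py
```

```text
time: 17.82
position: [0.4442, 0.3722, 0.0219]
tcp_rot: [3.136, -0.002, 1.571]
force: [1.1, -1.6, 14.8]
width: 0.0284
grasp_force: 33.2
[0.44424104 0.37224577 0.02188898] [ 1.1 -1.6 14.8] [305, 306, 307, 308, 309, 310, 311, 312, 313, 314, 315, 316]
time: 18.38
position: [0.4413, 0.3711, 0.0192]
tcp_rot: [-3.141, 0.0, 1.571]
force: [0.6, 0.1, 0.2]
width: 0.045
grasp_force: 0.0
[0.4413415  0.3710657  0.01916469] [0.6 0.1 0.2] []
```

```bash
python3 nudge.py '[[0,0,-0.02,0,0.045],[0,0,-0.06,0,0.06],[-0.02,0,-0.12,0,0.06],[-0.06,0,-0.17,0,0.06],[-0.1,0,-0.18,0,0.06],[-0.1,0,-0.18,0,0.06]]'
python3 - <<'E'
from rig import r; import pickle; from h import *
m={n:r.get_image(n) for n in("wrist","side","top")}; pickle.dump(m,open("im9.pkl","wb"))
w=m["wrist"]; o=pickle.load(open("im8.pkl","rb"))
print(r.get_state()["position"])
for zz in(.064,): print("exp cap",proj(w,[.443,.374,.064]),"exp base",proj(w,[.443,.374,.004]))
g=cv2.medianBlur(cv2.cvtColor(w["frame"],6),3)
c=cv2.HoughCircles(g[:300],cv2.HOUGH_GRADIENT,1,30,param1=80,param2=18,minRadius=12,maxRadius=30);print(None if c is None else c[0][:6])
E
```

```text
time: 19.18
position: [0.4421, 0.2694, 0.2007]
tcp_rot: [3.14, -0.0, 1.568]
force: [-0.0, 0.5, 0.6]
width: 0.06
grasp_force: 0.0
[0.44137294 0.2714264  0.19895059]
exp cap [321.47748555  54.73068129] exp base [321.27147905  61.99666904]
[[324.5  50.5  18.8]
 [126.5  50.5  29.4]
 [279.5  57.5  28.2]]
```

Run:
```python
import pickle; from h import *
m=pickle.load(open("im9.pkl","rb")); w=m["wrist"]; o=pickle.load(open("im8.pkl","rb")); im7=pickle.load(open("im0.pkl","rb"))
print("fx",w["fx"]); P=[.443,.374,.064]; print("r",(proj(w,np.add(P,[.015,0,0]))-proj(w,P))[0])
g=cv2.cvtColor(w["frame"],6)
for v in range(0,130,6): print(v," ".join("%3d"%x for x in g[v,256:400:6]))
for n in("top",):
    q=[proj(m[n],[.443,.374,z]) for z in(.004,.064)];print(n,q)
    u,v=np.mean(q,0).astype(int); G=cv2.cvtColor(m[n]["frame"],6); G0=cv2.cvtColor(im7[n]["frame"],6)
    print((G[v-20:v+16,u-16:u+20:1].astype(int)-G0[v-20:v+16,u-16:u+20])[::2,::2])
```

```text
fx 343.7877249026118
r 19.92393293409873
0 158 191 224 222 224 223 225 222 224 223 226 226 226 226 228 227 227 225 226 225 228 190 207 181
6 160 199 225 223 223 224 225 226 226 226 228 227 226 226 229 228 227 225 228 226 228 185 204 179
12 158 208 225 227 225 223 225 223 227 225 228 227 227 227 228 227 228 224 227 225 228 137 192 180
18 161 196 227 225 227 226 226 224 228 227 229 228 227 228 228 228 227 225 227 227 226  97 184 180
24 162 203 229 225 228 226 227 225 227 228 228 229 229 226 229 228 228 227 229 228 227  63 186 176
30 160 211 227 225 228 226 226 224 228 229 173 180 173 216 229 228 227 227 227 228 229  59 167 180
36 162 214 226 227 229 228 227 223 228 174 215 216 217 208 225 229 230 229 227 230 229  61 177 177
42 161 215 225 228 230 227 230 226 214 214 213 214 214 218 161 227 228 228 226 227 228  94 188 177
48 156 215 223 226 230 228 228 225 170 215 217  90 212 213 193 228 229 228 227 229 229 121 186 181
54 153 216 222 227 229 228 228 225 200 218 220 218 214 214 168 230 229 230 226 229 229 140 187 183
60 155 215 222 227 231 228 228 227 227 172 216 214 215 212 156 229 230 
[... 2211 characters left out ...]
0   16 -150
  -143 -141 -142 -150]
 [-171 -171 -168 -171 -170 -168 -169 -169 -171 -170 -169 -191  -29 -148
  -146 -144 -148 -152]
 [-167 -168 -171 -166 -169 -171 -169 -168 -168 -170 -178   28  -84 -139
  -137 -142 -150 -152]
 [-165 -167 -164 -169 -169 -172 -170 -170 -168 -171 -138  -15 -156 -140
  -137 -139 -141 -144]
 [-166 -168 -166 -165 -163 -165 -163 -167 -170 -173 -195  -26 -143 -123
  -129 -133 -135 -138]
 [-170 -169 -169 -164 -167 -167 -168 -168 -167 -170  -29 -134 -147 -147
  -141 -136 -139 -138]
 [-183 -174 -169 -170 -171 -172 -170 -171 -170 -179   50 -156 -139 -134
  -133 -139 -148 -145]
 [ -24  -10 -122 -162 -167 -183 -172 -174 -174 -178  -24 -139 -133 -140
  -143 -142 -139 -141]]
```

The first ferrule stands upright in the tray: the wrist frame shows a round cap at (324,50) with its centre dot, where an upright one is expected. Now the second sleeve, at (0.447, 0.0485).

```bash
python3 nudge.py '[[-0.06,0.002,0,0,0.06],[-0.12,0.004,0,0,0.06],[-0.18,0.0055,0,0,0.06],[-0.222,0.0055,0.03,0,0.06],[-0.222,0.0055,0.07,0,0.06],[-0.222,0.0055,0.12,0,0.06],[-0.222,0.0055,0.16,0,0.06],[-0.222,0.0055,0.1825,0,0.06],[-0.222,0.0055,0.1825,0,0.06],[-0.222,0.0055,0.1825,0,0.02],[-0.222,0.0055,0.1825,0,0.02],[-0.222,0.0055,0.1825,0,0.02]]' 20
python3 nudge.py '[[0,0,0,0,0.02],[0,0,-0.04,0,0.02],[0,0,-0.09,0,0.02],[0,0,-0.12,0,0.02],[0,0,-0.12,0,0.02]]'; python3 dot.py
```

```text
time: 20.82
position: [0.4478, 0.0493, 0.0177]
tcp_rot: [3.14, -0.0, 1.571]
force: [-1.0, 1.3, 5.5]
width: 0.0288
grasp_force: 20.1
time: 21.45
position: [0.4487, 0.0489, 0.139]
tcp_rot: [3.137, 0.0, 1.571]
force: [0.9, 0.0, -2.4]
width: 0.0287
grasp_force: 20.5
[0.44868316 0.04893392 0.13903593] [ 0.9  0.  -2.4] [319, 320, 321, 322, 323, 324, 325, 326, 327, 328, 329]
```

```bash
python3 nudge.py '[[-0.06,0,-0.03,0,0.02],[-0.12,0.003,-0.03,0,0.02],[-0.18,0.006,-0.03,0,0.02],[-0.24,0.009,-0.03,0,0.02],[-0.3,0.012,-0.03,0,0.02],[-0.36,0.0175,-0.01,0,0.02],[-0.4106,0.0175,0.0125,0,0.02],[-0.4106,0.0175,0.0225,0,0.02],[-0.4106,0.0175,0.0225,0,0.02]]'; python3 dot.py
python3 nudge.py '[[0,0,0.008,0,0.02],[0,0,0.016,0,0.02],[0,0,0.02,0,0.02],[0,0,0.024,0,0.02],[0,0,0.028,0,0.02],[0,0,0.028,0,0.02]]' 20
```

```text
time: 22.62
position: [0.4631, -0.3602, 0.1121]
tcp_rot: [-3.139, -0.003, 1.57]
force: [0.3, 0.7, -1.6]
width: 0.029
grasp_force: 20.5
[ 0.46308801 -0.36017117  0.11205888] [ 0.3  0.7 -1.6] [319, 320, 321, 322, 323, 324, 325, 326, 327, 328, 329]
time: 23.42
position: [0.4646, -0.3623, 0.0864]
tcp_rot: [3.141, 0.001, 1.57]
force: [-0.1, -3.9, 0.0]
width: 0.0293
grasp_force: 20.5
```

```bash
python3 nudge.py '[[0.002,0,0.001,0,0.02],[0.004,0,0.002,0,0.02],[0.006,0,0.003,0,0.02],[0.008,0,0.004,0,0.02],[0.01,0,0.005,0,0.02],[0.01,0,0.005,0,0.02]]' 20
```

```text
time: 24.18
position: [0.4642, -0.3525, 0.082]
tcp_rot: [-3.141, 0.002, 1.57]
force: [-3.6, -4.7, 3.4]
width: 0.0286
grasp_force: 19.6
```

```bash
python3 nudge.py '[[0.002,0,0.002,0,0.02],[0.004,0,0.0045,0,0.02],[0.005,0,0.007,0,0.02],[0.0067,0,0.0095,0,0.02],[0.0067,0,0.0095,0,0.02]]' 20; python3 dot.py
python3 nudge.py '[[-0.0011,0,0.0016,0,0.02],[-0.0023,0,0.0033,0,0.02],[-0.0023,0,0.0033,0,0.02]]' 20
```

```text
time: 24.8
position: [0.4647, -0.3454, 0.0724]
tcp_rot: [3.141, 0.001, 1.571]
force: [-1.3, -2.2, 3.8]
width: 0.0284
grasp_force: 19.8
[ 0.46468995 -0.34538528  0.07243428] [-1.3 -2.2  3.8] [299, 300, 301, 302, 303, 304, 305, 306, 307, 308, 309, 310]
time: 25.22
position: [0.4646, -0.3479, 0.0688]
tcp_rot: [3.141, 0.001, 1.57]
force: [-0.8, -4.5, 2.6]
width: 0.0284
grasp_force: 19.7
```

```bash
python3 nudge.py '[[-0.0011,0,0.0016,0,0.02],[-0.0023,0,0.0033,0,0.02],[-0.0023,0,0.0033,0,0.02]]' 20; python3 dot.py
```

```text
time: 25.6
position: [0.4645, -0.3498, 0.0653]
tcp_rot: [3.141, 0.001, 1.571]
force: [-1.7, -3.9, 2.3]
width: 0.0287
grasp_force: 19.7
[ 0.46454634 -0.34980647  0.06529409] [-1.7 -3.9  2.3] [298, 299, 300, 301, 302, 303, 304, 305, 306, 307, 308, 309, 310]
```

```bash
python3 nudge.py '[[-0.0011,0,0.0016,0,0.02],[-0.0023,0,0.0033,0,0.02],[-0.0023,0,0.0033,0,0.02]]' 20; python3 dot.py
```

```text
time: 26.02
position: [0.4645, -0.3519, 0.0619]
tcp_rot: [3.142, 0.0, 1.571]
force: [-0.8, -3.3, 2.5]
width: 0.0282
grasp_force: 19.7
[ 0.46451661 -0.35189362  0.06191187] [-0.8 -3.3  2.5] [298, 299, 300, 301, 302, 303, 304, 305, 306, 307, 308, 309]
```

Run:
```python
import pickle; from h import *
from rig import r
for n in("im4","im5","im6"):
    w=pickle.load(open(n+".pkl","rb"))["wrist"]; g=cv2.cvtColor(w["frame"],6);c=g[260:380,317:326].mean(1);print(n,[260+i for i in range(10,110) if c[i]<45][::11])
m={n:r.get_image(n) for n in("wrist","side","top")}; pickle.dump(m,open("im10.pkl","wb"))
g=cv2.cvtColor(m["wrist"]["frame"],6)
for v in range(240,380,6): print(v," ".join("%3d"%x for x in g[v,262:382:6]))
```

```text
im4 [315]
im5 [292, 303]
im6 [286, 297]
240  30  29  62  59  60  58  63  60  60  60  59  59  59  59  59  59  64  62  57  31
246  34  30  60  64  61  59  62  61  59  62  60  62  62  60  60  64  60  61  55  31
252  27  29  50  48   8  60  61  59  62  64  60  60  56  63  61  52  25  51  48  30
258  34  32  51  50   9  55  61  64  63  63  57  61  63  59  59  43   7  51  47  27
264   6  24  49  47   8  62  62  52  67  71  70  68  54  54  59  45   7  49  52   7
270   8  47  50  31   8  59  62  74  87  89  87  86  84  76  53  37   9  49  47  23
276  12  47  52   6   0  71  86  87  84  88  87  91  92  88  80  54   4  31  47  44
282  14  47  48  12  52  81  87  92  90  94  98  88  89  87  91  78  42  11  45  50
288  38  51  50  16  75  90  88  87  88  90  86  89  92  87  92  90  67   2  50  47
294   9   8  77  33  79  89  87  89  86  91  92  89  88  90  89  89  77  15  78  10
300  11  14  26  58  82  91  90  90  92  33  30  79  89  91  87  87  81  35  15   5
306  11   7  11  66  84  92  91  89  89  29  36  61  90  92  91  91  85  22   5   6
312   2   8   3  59  84  90  92  95  94  93  84  93 
[... 255 characters left out ...]
  93  93  78  48  14  11   9
336   5  10  11   7  58  59  82  89  97  94  93  98  93  86  78  64  59  22   5  11
342   5  12  13  34  64  61  62  72  83  89  88  84  80  69  60  58  57  46   4  10
348  12  11  26  65  59  63  58  58  62  62  60  60  57  56  60  58  61  59   9   5
354   7   5  27  62  62  60  58  59  58  61  63  60  61  59  59  65  59  58   8   9
360   6  10  19  61  59  60  59  61  59  59  58  61  62  64  58  59  59  59   6   9
366   0   6  21  60  56  61  57  60  59  55  60  62  60  60  60  59  58  62   5   5
372   0   9   2  10  10  12   6  12  35  61  60  52  26  12   1   3   2   5   9  11
378   4  10   8   4   6  11   6  16   8  11   6   7   8   3  10   7  10  10   4  12
```

```bash
python3 nudge.py '[[-0.0011,0,0.0016,0,0.02],[-0.0017,0,0.0024,0,0.02],[-0.0017,0,0.0024,0,0.02]]' 20; python3 dot.py
```

```text
time: 26.6
position: [0.4644, -0.3533, 0.0595]
tcp_rot: [3.142, -0.0, 1.571]
force: [-1.4, -3.3, 4.1]
width: 0.0284
grasp_force: 19.9
[ 0.46444838 -0.353265    0.05954341] [-1.4 -3.3  4.1] [298, 299, 300, 301, 302, 303, 304, 305, 306, 307, 308, 309]
```

```bash
python3 nudge.py '[[-0.0006,0,0.0009,0,0.02],[-0.0012,0,0.0016,0,0.02],[-0.0012,0,0.0016,0,0.02]]' 20; python3 dot.py
```

```text
time: 27.02
position: [0.4645, -0.3541, 0.058]
tcp_rot: [3.142, -0.001, 1.571]
force: [-1.9, -1.0, 6.4]
width: 0.0284
grasp_force: 20.1
[ 0.46446601 -0.35405618  0.05798399] [-1.9 -1.   6.4] [297, 298, 299, 300, 301, 302, 303, 304, 305, 306, 307, 308, 309]
```

```bash
python3 nudge.py '[[-0.0006,0,0.0009,0,0.02],[-0.0012,0,0.0016,0,0.02],[-0.0012,0,0.0016,0,0.02]]' 20; python3 dot.py
python3 - <<'E'
import pickle; from h import *
from rig import r
m={n:r.get_image(n) for n in("wrist","side","top")}; pickle.dump(m,open("im11.pkl","wb"))
o=pickle.load(open("im6.pkl","rb"))
for k in(o,m):
    f=k["side"]["frame"]; g=cv2.cvtColor(f,6)
    print("rows 236..284 cols 324..332 mean",[int(x) for x in g[236:286,324:332].mean(1)])
    print("cols at 272",g[272,314:344].tolist())
    G=cv2.cvtColor(k["wrist"]["frame"],6)
    print("cap col",[int(x) for x in G[240:370:3,330:336].mean(1)]); print("cap row",G[300,270:376:3].tolist())
E
```

```text
time: 27.45
position: [0.4644, -0.3535, 0.0565]
tcp_rot: [3.142, -0.004, 1.572]
force: [-1.7, 6.5, 12.0]
width: 0.0282
grasp_force: 20.9
[ 0.46439083 -0.35350399  0.05646461] [-1.7  6.5 12. ] [295, 296, 297, 298, 299, 300, 301, 302, 303, 304, 305, 306, 307]
rows 236..284 cols 324..332 mean [35, 38, 36, 39, 27, 74, 179, 197, 197, 196, 194, 192, 192, 200, 144, 116, 121, 124, 126, 101, 112, 93, 113, 125, 123, 123, 122, 123, 122, 121, 122, 121, 122, 122, 122, 121, 121, 120, 121, 122, 121, 110, 126, 91, 86, 99, 102, 101, 100, 99]
cols at 272 [191, 192, 199, 199, 180, 178, 178, 162, 89, 110, 120, 123, 124, 127, 121, 122, 119, 119, 112, 105, 91, 111, 154, 169, 157, 122, 125, 114, 129, 167]
cap col [57, 59, 61, 59, 50, 70, 77, 81, 84, 82, 80, 82, 82, 83, 82, 83, 81, 83, 85, 84, 83, 84, 84, 86, 85, 84, 86, 87, 87, 86, 84, 75, 74, 85, 78, 60, 60, 60, 60, 60, 59, 61, 60, 60]
cap row [15, 29, 13, 32, 75, 79, 85, 80, 86, 85, 82, 82, 84, 83, 87, 85, 84, 74, 87, 87, 80, 85, 82, 82, 86, 80, 82, 82, 86, 83, 79, 60, 14, 30, 25, 2]
rows 236..284 cols 324..332 mean [39, 39, 39, 35, 24, 137, 193, 196, 195, 196, 195, 192, 193, 201, 139, 117, 124, 126, 129, 97, 115, 96, 119, 127, 125, 125, 125, 125, 123, 124, 124, 123, 123, 123, 123, 123, 123, 122, 122, 122, 123, 111, 126, 91, 86, 101, 101, 101, 100, 99]
cols at 272 [195, 194, 196, 197, 179, 178, 184, 163, 95, 103, 117, 122, 125, 127, 121, 131, 126, 117, 117, 101, 105, 133, 148, 168, 156, 119, 121, 113, 134, 167]
cap col [60, 60, 59, 59, 59, 59, 56, 57, 73, 80, 83, 85, 85, 86, 84, 83, 87, 87, 89, 88, 86, 88, 90, 89, 90, 88, 89, 90, 89, 89, 93, 91, 88, 83, 78, 61, 60, 60, 61, 59, 60, 60, 58, 60]
cap row [6, 22, 14, 44, 77, 81, 87, 88, 88, 89, 89, 87, 87, 88, 88, 38, 29, 30, 37, 36, 85, 86, 83, 85, 85, 89, 88, 87, 88, 86, 80, 51, 17, 22, 13, 16]
```

The side profile matches the first sleeve row for row (cap edge at row 250, against 250.5 predicted for zero shortfall). This sleeve is good too, so it goes to the tray. I'll back it off the same way and check the tilt.

```bash
python3 nudge.py '[[0.003,0,-0.004,0,0.02],[0.006,0,-0.008,0,0.02],[0.009,0,-0.012,0,0.02],[0.0115,0,-0.0163,0,0.02],[0.0105,0,-0.0175,0,0.02],[0.0085,0,-0.0185,0,0.02],[0.006,0,-0.02,0,0.02],[0.0035,0,-0.021,0,0.02],[0.001,0,-0.022,0,0.02],[-0.0015,0,-0.023,0,0.02],[-0.004,0,-0.024,0,0.02],[-0.004,0,-0.024,0,0.02]]' 20; python3 dot.py
```

```text
time: 29.15
position: [0.4638, -0.3576, 0.0788]
tcp_rot: [-3.14, -0.005, 1.571]
force: [1.7, 7.0, -7.6]
width: 0.0284
grasp_force: 20.7
[ 0.46377034 -0.3575939   0.07881056] [ 1.7  7.  -7.6] [303, 304, 305, 306, 307, 308, 309, 310, 311, 312, 313, 314, 354]
```

```bash
python3 nudge.py '[[-0.002,0,-0.0005,0,0.02],[-0.004,0,-0.001,0,0.02],[-0.006,0,-0.002,0,0.02],[-0.006,0,-0.002,0,0.02]]'; python3 dot.py
python3 nudge.py '[[-0.002,0,-0.001,0,0.02],[-0.004,0,-0.002,0,0.02],[-0.005,0,-0.003,0,0.02],[-0.005,0,-0.003,0,0.02]]'; python3 dot.py
```

```text
time: 29.7
position: [0.4636, -0.3618, 0.0802]
tcp_rot: [-3.14, -0.008, 1.572]
force: [3.6, 11.7, -9.3]
width: 0.0291
grasp_force: 21.1
[ 0.46364344 -0.36183087  0.08021246] [ 3.6 11.7 -9.3] [302, 303, 304, 305, 306, 307, 308, 309, 310, 311, 312, 313, 346]
time: 30.25
position: [0.4636, -0.3658, 0.0823]
tcp_rot: [-3.139, -0.01, 1.573]
force: [6.0, 13.4, -15.0]
width: 0.0285
grasp_force: 21.9
[ 0.46357304 -0.36581008  0.08234294] [  6.   13.4 -15. ] [299, 300, 301, 302, 303, 304, 305, 306, 307, 308, 309, 310]
```

```bash
python3 nudge.py '[[0.004,0,-0.006,0,0.02],[0.006,0,-0.014,0,0.02],[0.008,0,-0.03,0,0.02],[0.008,0,-0.06,0,0.02],[0.008,0,-0.11,0,0.02],[0.008,0,-0.11,0,0.02]]'; python3 dot.py
```

```text
time: 31.05
position: [0.4664, -0.3652, 0.2008]
tcp_rot: [3.135, 0.007, 1.57]
force: [-0.1, -0.1, -1.5]
width: 0.0283
grasp_force: 23.6
[ 0.46644697 -0.36524414  0.20078899] [-0.1 -0.1 -1.5] [299, 300, 301, 302, 303, 304, 305, 306, 307, 308, 309, 310]
```

```bash
python3 nudge.py '[[0.06,0,-0.02,0,0.02],[0.12,0,-0.04,0,0.02],[0.18,0,-0.05,0,0.02],[0.24,-0.01,-0.05,0,0.02],[0.3,-0.02,-0.05,0,0.02],[0.36,-0.03,-0.05,0,0.02],[0.42,-0.03,-0.05,0,0.02],[0.48,-0.03,-0.05,0,0.02],[0.54,-0.03,-0.05,0,0.02],[0.6,-0.03,-0.05,0,0.02],[0.66,-0.03,-0.05,0,0.02],[0.72,-0.03,-0.05,0,0.02]]' 25
python3 nudge.py '[[0.02,0.008,0,0,0.02],[0.02,0.008,0,0,0.02],[0.02,0.008,0,0,0.02]]'
python3 - <<'E'
from rig import r; import pickle; from h import *
m={n:r.get_image(n) for n in("wrist","side")}; pickle.dump(m,open("im12.pkl","wb"))
s=r.get_state();print(s["position"]);w=m["wrist"];G=cv2.cvtColor(w["frame"],6)
print("cap col",[int(x) for x in G[240:376:3,330:336].mean(1)]); print("cap row",G[318,264:382:3].tolist())
for v in range(90,270,6): print(v,G[v,250:400:6].tolist())
for g in(.022,.026,.030): 
  for t in(0,.17,.35,.52):
    C=s["position"]+[0,0,.0205]+g*np.array([0,np.sin(t),np.cos(t)]); print(g,t,proj(w,C).round(1),(proj(w,C+[.015,0,0])-proj(w,C-[.015,0,0]))[0].round(1))
E
```

```text
time: 32.6
position: [0.4341, 0.3589, 0.2449]
tcp_rot: [-3.142, 0.001, 1.571]
force: [1.8, -0.4, -1.2]
width: 0.0283
grasp_force: 25.1
time: 32.98
position: [0.4422, 0.3762, 0.2449]
tcp_rot: [-3.141, 0.001, 1.57]
force: [0.5, 0.2, -1.1]
width: 0.0285
grasp_force: 25.1
[0.44241173 0.37602946 0.24536506]
cap col [46, 45, 45, 31, 30, 45, 47, 49, 65, 73, 85, 85, 85, 84, 86, 85, 84, 83, 85, 85, 85, 83, 86, 87, 86, 83, 84, 85, 84, 82, 85, 83, 78, 152, 157, 159, 158, 159, 157, 158, 157, 158, 158, 157, 85, 5]
cap row [8, 13, 6, 7, 10, 7, 13, 65, 78, 82, 85, 87, 85, 81, 88, 82, 84, 82, 86, 83, 87, 86, 86, 84, 84, 88, 87, 83, 88, 85, 85, 68, 9, 15, 7, 6, 1, 12, 9, 11]
90 [125, 130, 134, 161, 192, 217, 215, 212, 216, 215, 217, 218, 215, 216, 215, 218, 220, 216, 218, 219, 218, 168, 174, 171, 169]
96 [126, 131, 133, 155, 193, 213, 215, 209, 216, 214, 214, 219, 213, 214, 215, 217, 217, 220, 216, 218, 218, 190, 172, 173, 174]
102 [130, 135, 126, 155, 196, 213, 215, 213, 216, 214, 218, 217, 214, 213, 213, 220, 218, 219, 217, 215, 220, 198, 170, 174, 174]
108 [125, 130, 125, 152, 199, 213, 216, 211, 
[... 2843 characters left out ...]
169, 173, 169, 179, 169]
252 [130, 126, 130, 131, 50, 52, 9, 40, 47, 38, 29, 38, 43, 37, 25, 30, 43, 33, 29, 50, 129, 170, 177, 170, 164]
258 [132, 129, 122, 100, 46, 50, 8, 36, 31, 48, 47, 49, 48, 48, 44, 45, 29, 38, 5, 50, 52, 145, 179, 171, 164]
264 [133, 77, 5, 14, 49, 48, 13, 42, 47, 51, 70, 68, 73, 72, 66, 47, 46, 30, 3, 51, 46, 8, 12, 166, 166]
0.022 0 [321.4 326.5] 87.4
0.022 0.17 [321.4 316.7] 88.0
0.022 0.35 [321.4 305.3] 88.1
0.022 0.52 [321.4 294. ] 87.7
0.026 0 [321.4 334.3] 90.3
0.026 0.17 [321.4 322.3] 91.1
0.026 0.35 [321.4 308.3] 91.2
0.026 0.52 [321.4 294.6] 90.8
0.03 0 [321.4 342.6] 93.4
0.03 0.17 [321.4 328.4] 94.4
0.03 0.35 [321.4 311.7] 94.6
0.03 0.52 [321.4 295.2] 94.0
```

Held sleeve leans about 20° with no axial slip, and the first sleeve still shows around (322,170). I'll set this one down at the +y end of the tray (y about 0.447), clear of the first, using the same touch-and-drag.

```bash
python3 nudge.py '[[0.04,0,0.0,0,0.02],[0.0705,0,0.03,0,0.02],[0.0705,0,0.08,0,0.02],[0.0705,0,0.13,0,0.02],[0.0705,0,0.175,0,0.02],[0.0705,0,0.205,0,0.02],[0.0705,0,0.216,0,0.02],[0.0705,0,0.216,0,0.02]]'; python3 dot.py
python3 nudge.py '[[0,0,0.003,0,0.02],[0,0,0.006,0,0.02],[0,0,0.006,0,0.02]]'; python3 dot.py
```

```text
time: 34.08
position: [0.4425, 0.4469, 0.0295]
tcp_rot: [-3.141, 0.001, 1.57]
force: [-1.2, -1.8, -1.7]
width: 0.0287
grasp_force: 24.9
[0.44254189 0.44693021 0.02949877] [-1.2 -1.8 -1.7] [299, 300, 301, 302, 303, 304, 305, 306, 307, 308, 309, 310, 342, 344, 346, 348, 360, 362, 363, 364, 365, 367, 368]
time: 34.5
position: [0.4435, 0.4466, 0.025]
tcp_rot: [3.139, 0.002, 1.57]
force: [0.8, -7.6, 1.5]
width: 0.0287
grasp_force: 25.6
[0.44349642 0.44658184 0.02495249] [ 0.8 -7.6  1.5] [299, 300, 301, 302, 303, 304, 305, 306, 307, 308, 309, 310, 342, 344, 350, 351, 352, 356, 358, 360, 364, 366, 367, 368, 369]
```

```bash
python3 nudge.py '[[-0.004,0,0.001,0,0.02],[-0.006,0,0.003,0,0.02],[-0.009,0,0.003,0,0.02],[-0.012,0,0.003,0,0.02],[-0.015,0,0.003,0,0.02],[-0.015,0,0.003,0,0.02]]'; python3 dot.py
```

```text
time: 35.3
position: [0.4446, 0.4356, 0.0232]
tcp_rot: [3.137, -0.006, 1.571]
force: [0.2, 4.9, 8.1]
width: 0.0285
grasp_force: 26.6
[0.44461171 0.43560663 0.02320583] [0.2 4.9 8.1] [302, 303, 304, 305, 306, 307, 308, 309, 310, 311, 312, 344, 346, 348, 349, 350, 351, 352, 354, 356, 357, 358, 359, 360, 361, 362, 364, 365, 366, 367, 368]
```

```bash
python3 nudge.py '[[-0.001,0,0.002,0,0.02],[-0.003,0,0.004,0,0.02],[-0.005,0,0.005,0,0.02],[-0.005,0,0.005,0,0.02]]'; python3 dot.py
```

```text
time: 35.85
position: [0.4448, 0.4332, 0.0213]
tcp_rot: [3.136, -0.012, 1.573]
force: [-9.5, 6.3, 35.1]
width: 0.0286
grasp_force: 30.4
[0.44482876 0.43317971 0.02127607] [-9.5  6.3 35.1] [307, 308, 309, 310, 311, 312, 313, 314, 315, 316, 317, 345, 347, 348, 349, 350, 351, 352, 353, 354, 355, 356, 357, 358, 359, 360, 362, 363, 364, 365, 366, 367, 368, 369]
```

```bash
python3 nudge.py '[[0.001,0,-0.002,0,0.02],[0.002,0,-0.003,0,0.02],[0.002,0,-0.003,0,0.02]]'; python3 dot.py
python3 nudge.py '[[0,0,0,0,0.034],[0,0,0,0,0.036],[0,0,0,0,0.045],[0,0,0,0,0.045]]'; python3 dot.py
```

```text
time: 36.28
position: [0.4447, 0.4327, 0.0214]
tcp_rot: [3.137, -0.006, 1.572]
force: [-1.4, 3.9, 10.0]
width: 0.0287
grasp_force: 27.6
[0.44471395 0.43270705 0.02140494] [-1.4  3.9 10. ] [307, 308, 309, 310, 311, 312, 313, 314, 315, 316, 317, 346, 348, 349, 350, 351, 352, 354, 355, 356, 358, 359, 360, 361, 362, 363, 364, 365, 366, 367, 369]
time: 36.83
position: [0.4424, 0.4296, 0.0182]
tcp_rot: [-3.141, 0.0, 1.571]
force: [0.5, 0.2, -0.7]
width: 0.0449
grasp_force: 0.0
[0.44240648 0.42955093 0.01817214] [ 0.5  0.2 -0.7] [362, 363, 367, 369]
```

Now retreat straight up and check that both stand.

```bash
python3 nudge.py '[[0,0,-0.02,0,0.045],[0,0,-0.06,0,0.05],[0,0,-0.12,0,0.06],[-0.06,0,-0.18,0,0.06],[-0.1,0,-0.2,0,0.06],[-0.1,0,-0.2,0,0.06],[-0.1,0,-0.2,0,0.06]]'
python3 - <<'E'
from rig import r; import pickle; from h import *
m={n:r.get_image(n) for n in("wrist","side","top")}; pickle.dump(m,open("im13.pkl","wb")); w=m["wrist"]
for P in([.4445,.377,.064],[.443,.43,.064]): print("exp cap",proj(w,P),"base",proj(w,np.subtract(P,[0,0,.06])),"r",(proj(w,np.add(P,[.015,0,0]))-proj(w,P))[0])
g=cv2.medianBlur(cv2.cvtColor(w["frame"],6),3)
c=cv2.HoughCircles(g[:260,200:440],cv2.HOUGH_GRADIENT,1,25,param1=80,param2=16,minRadius=14,maxRadius=25);print(None if c is None else c[0][:6]+[200,0,0])
for v in range(0,140,5): print(v," ".join("%3d"%x for x in g[v,262:400:5]))
E
```

```text
time: 37.75
position: [0.4426, 0.3297, 0.2183]
tcp_rot: [3.141, -0.0, 1.57]
force: [-0.3, 0.6, -0.4]
width: 0.0596
grasp_force: 0.0
exp cap [323.10212974 129.84688488] base [322.75724606 124.10232139] r 17.63242206288288
exp cap [321.33125953  62.93703789] base [321.27405669  68.40315261] r 18.62870476218916
[[322.5        127.5         15.19999981]
 [321.5         50.5         16.60000038]]
0 164 164 155 157 163 167 166 164 161 162 161 165 166 168 165 166 164 170 165 163 170 169 162 167 175 182 177 171
5 165 165 159 160 161 168 167 164 162 162 159 167 168 165 165 166 165 172 164 164 170 164 164 165 175 182 178 173
10 166 168 160 161 162 168 168 166 164 165 162 166 168 161 168 169 167 172 161 164 166 166 165 161 177 183 178 173
15 166 168 160 161 164 170 168 167 167 164 160 165 169 160 165 169 168 173 164 165 166 166 165 160 179 182 178 173
20 162 168 162 159 164 169 164 165 167 166 160 161 167 162 166 169 169 174 163 167 166 171 168 162 179 180 178 174
25 161 200 191 197 199 203 204 205 205 207 201 202 203 208 209 206 205 209 204 203 195 190 183 174 174 178 175 175
30 164 199  85  8
[... 1820 characters left out ...]
 178
110 155 194 139 224 225 221 220 219 219 222 222 113  88 105 215 222 223 220 219 221 220 222 221 174 181 176 177 177
115 149 194 138 222 225 220 219 219 218 222 131 185 202 198 163 220 224 219 217 220 219 221 195 188 181 176 178 175
120 140 186 128 223 225 219 220 218 218 178 191 202 203 202 199 160 222 218 216 218 217 221 192 193 180 178 178 177
125 130 179 116 222 225 220 220 217 216 166 197 198 188 201 201 186 220 218 217 218 218 220 193 194 180 178 177 178
130 130 171 114 222 224 219 219 218 216 157 197 197  95 195 198 188 219 218 215 216 217 220 190 192 178 179 178 178
135 124 162  75 220 224 218 218 216 216 197 193 193 194 196 195 162 219 216 216 217 217 218 185 197 179 177 177 179
```

Both caps show as full circles with centre dots, at (321,52) and (322,128), at the projected positions for upright ferrules standing clear of each other in the tray. The robot is clear, so I'm handing in.

```bash
python3 -c "
from rig import r
print(r.finish_job())"
```

```text
the job is handed in; nothing more can be done
None
```

I checked both ferrules on the pin; each came right down onto the flange, so both are good and stand upright in the tray, and the job was handed in at about 38 s.

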